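# Sound the probe bore of a dry-block heater

### The job

Take the depth rod out of its stand and slide it into the small probe bore of the dry-block heater, pushing gently past the spring catch until the rod bottoms. Then push the stop collar down the rod until it lies flat on the block, with the rod still on the bottom, so that the length left standing out above the collar can be read; leave the rod standing there and everything else undisturbed.

Things in the scene. Friction and masses are not known exactly. Their poses are not given: they have to be found in the camera images.
- grip_center (a point): centre of the black ribbed soft-rubber grip (it does not slip in the fingers) at the upper end of the depth rod: 14 mm across, 30 mm tall, ends 15 mm above and below this point; z points up along the rod, whose tip is 105 mm below. Grasp the rod here
- depth_rod: the depth rod, loose, standing upright in its stand at the start; origin in the middle of its lower end (the tip), z up along it. 120 mm long: a steel shaft 10 mm across and 90 mm long with ring marks every 5 mm and a 6 mm taper to 6 mm at the tip, then the grip. 0.14 to 0.2 kg with its collar
- rod_tip (a point): the tip of the depth rod, middle of its lower end face
- stand: square dark steel parking stand, fixed: foot 66 x 66 x 6 mm with a block 36 x 36 mm up to 46 mm high; the origin is in the middle of the underside, on the axis of its hole, which is 11 mm wide and 36 mm deep (floor 10 mm above the worktop). The rod starts in it
- collar_under (a point): centre of the underside of the stop collar, a knurled aluminium disc 44 mm across and 12 mm thick with a rubber ring below, round the shaft of the depth rod. It starts 6 to 14 mm below the grip and stays where it is put: sliding it along the rod takes about 3 N. Push it down by its upper face, with the fingers astride the grip
- collar (a joint): how far the stop collar has been slid down the rod, m: 0 is with its upper face 6 mm below the grip, 0.060 is the most
- heater: dry-block heater, fixed: white housing 176 x 156 mm and a bare aluminium block 120 x 122 mm with a flat top face 85 mm above the worktop. Origin in the middle of the underside; -x is the side with the display, +x points to the row of four wide tube wells (17.5 mm) at the back, in which two glass tubes stand, their tops 152 mm above the worktop
- probe_bore: the probe bore of the heater, with its closed end: the lone small round hole in the front half of the block's top face, 30 mm ahead of the heater's middle. Origin in the middle of its mouth, level with the top face; z up, axes like the heater's. 11 mm wide with a 1.5 mm chamfer. Its depth is not known: between 45 and 62 mm
- tube_left: glass test tube, 16 mm across and 112 mm tall, loose in the leftmost tube well of the heater; origin at its foot, z up. A bystander
- tube_right: glass test tube like the other, loose in the third well from the left. A bystander
- timer: small white bench timer, 41 x 66 x 54 mm; origin in the middle of its underside. A bystander
- bottle: small brown dropper bottle, 25 mm across and 66 mm tall; origin in the middle of its underside. A bystander
- marker: felt marker lying flat, 13 x 126 x 14 mm, long along y; origin under its middle. A bystander
- tape_roll: roll of tape lying flat, 67 mm across, 19 mm tall; origin under its middle. A bystander
- dish: shallow clear dish, 88 mm across, 13 mm tall; origin under its middle. A bystander
- bore_catch (a point): spring catch in the left wall of the probe bore, 16 mm below its mouth. It presses on the rod from the side: from there on the rod stays where it is left and needs a push of 4 to 12 N all the way down (up to about 18 N as the tip forces the catch aside). The rod must not press on the closed end with more than 35 N, nor rod and collar on the whole heater with more than 60 N
Things that resemble listed ones, but are neither listed nor needed, are in the scene too. What is shaped like the depth_rod but brown is not meant.

How it is judged:
By the outcome, as a careful person would: the job done as asked, in the order asked, and still so for the second after the job is handed in, with the robot touching nothing.
It also fails if it takes over 48 s, if anything falls off the work surface, if the arm or the gripper's body presses on something with over 40 N, if the wrist force passes 120 N, or if a joint passes its speed limit or range.

### The arm

A 6-joint arm with a two-finger parallel gripper is mounted at the origin on a cart in front of the work surface, level with it; the furniture and walls round the work are solid. World frame = base frame: x ahead of the robot, y to its left, z up, the work surface at z = 0. Lengths are in m, angles in degrees, forces in N, time in s.
With the tool pointing down it reaches from about 0.35 to 0.725 m from the base axis. Payload 6 kg.
Tool frame: the origin (TCP) lies on the centre line of the jaws, within the pads' length; the fingertips stand bot.tip_reach ahead of it and the grasp point (between the pads) lies 6 mm ahead of it (bot.tip_reach is the distance from the TCP to the fingertips, in m); z points along the fingers, y is the line along which they close (so a half turn about z gives the same grasp; the last joint's range is limited). The gripper opens to 85 mm and grips with 20 to 120 N. Pads are 22 mm wide; open, the fingers measure 114 mm over their backs; the gripper's body (76 mm by 85 mm) begins 54 mm behind the grasp point. The pads swing forward as they close: fully open they stand 13 mm farther back than shut.
Start: joints at [19.12, 2.303, 4.859, 0, -92.561, -19.12], TCP at [0.6, 0, 0.256] pointing down, gripper open.
Joint ranges: [-146.85, 146.85], [-73.84, 115.35], [-62.03, 85.46], [-188.31, 113.3], [-161.28, -10.13], [-171.36, 171.36]. Speed limits (degrees/s): [147.25, 147.25, 172.46, 180, 180, 180].

### API

Orientations are given as a 3x3 rotation matrix whose columns are the frame's x, y, z axes.
In Python, from plant import bot gives the robot as it stands. The module is installed in compiled form; this text tells all that it offers.
- The arm moves only by the shell command python3 -m creep 'ROWS' [OPENING] [FORCE]. ROWS is JSON, a list of rows, each an object of numbers: "tx", "ty", "tz": the shift along the tool's x, y, z in mm; "roll": the turn about the tool's z in rad. In form: [{"tx": .., "ty": .., "tz": .., "roll": ..}, ...]. A call has exactly 10 rows; each row is the pose to reach, as a shift and turn from the pose commanded when the call began, along the tool's axes at that moment; what a row does not reach only later rows make up. A row lasts 1/12 s, in which the tool goes at most 41.7 mm and 7.16 degrees, less where a joint would pass 70% of its speed; a pose out of reach is approached as far as the arm can. A call with a gripper value outside its range is refused whole. OPENING is the gripper's target within -1 to 1 (fully open at 1, half-way at 0, shut at -1), set as the call begins (- or left out, the last holds). The fingers move at their own pace and stop on an object; FORCE is the grip in N (left out, the last holds). Time passes only in rows, so rows that repeat a pose let the fingers close, or fill a call up. It gives the time, the measured TCP pose, the force, the opening and the grip force at its end, in the units of the state.
- bot.read_state(): the state, without advancing time (a new reading comes with each control period).
- bot.grab_frame(name): name is "scene" or "side" or "wrist"; returns the picture (420x560x3 uint8, red, green, blue); there is no depth.
- bot.camera_info(name): a dict with "vfov" (degrees; the focal length in pixels is half the picture's height over the tangent of half this angle, whatever the lens; pixels are square), "cx", "cy" (the principal point, pixels), "T" (4x4, takes a point from camera to world coordinates); the wrist camera has in their place "T_tool_cam" (4x4, takes a point from camera to tool coordinates, whose origin is the TCP and whose axes are the flange's). Camera axes: x right, y up, looking along -z (the intrinsics and any distortion apply to the point x, -y, -z); pixel columns grow to the right and rows downward; lengths in m; the calibration is good to about 2 mm. A picture is of the moment at which its call begins: read the wrist's pose just before it. camera_info takes no time and is no camera call.
- bot.finish_job(): hands the job in; it is judged then, once.
Trained networks look in the newest picture that a camera, given by its name, has taken for a name from the list of things; names that differ only in an ending like _2 or _b are one class to them, and where a whole thing is asked for, a point or a joint stands for the part that bears it (a point fixed in the world has none). Each returns a list of dicts, best first, with "conf" (0 to 1); they miss things now and then, are a little off and sometimes report something else, mostly with a low value. They report only what shows in the picture. A call takes as long as a camera call. They do not tell look-alikes from the thing itself.
- bot.find_in(camera, query): "position" ([column, row] in pixels, amid what is visible of it).
The state is a dict: "time_s": time; "qpos": joint angles; "joint_vel": joint speeds; "tau": joint torques, N m; "tcp_pos": TCP position; "ee_rot": TCP orientation; "ft_force": force on the tool from outside, world axes, zero at the start; "torque": the same for the moment, N m; "width": finger opening in m; "grip_force": force on a finger pad.
Only numpy, scipy, OpenCV 4.12 (cv2) and the standard library are available. Lean on these libraries where they do the work, as an engineer would, in place of code of your own. Each camera call takes 0.05 s, during which the arm holds its last target. There are 200 camera calls.

## Working session

There is one attempt and no reset: what is moved stays moved. The work goes in short steps, Python scripts to look and compute and a shell command to move; the robot and the scene stay as the last step left them, time stands still between calls to the robot, and variables do not carry over. Pictures are saved under pics/ and viewed, at most 10 in all, crops included, and the job is handed in when it is done.

```bash
mkdir -p pics; python3 - <<'E'
from plant import bot
import cv2,numpy as np
s=bot.read_state();print(s['time_s'],s['tcp_pos'],s['ee_rot'],bot.tip_reach,s['width'])
ims=[]
for c in ['scene','side','wrist']:
    i=bot.camera_info(c);print(c,{k:np.round(v,4).tolist() if not isinstance(v,(str,dict)) else v for k,v in i.items()})
    im=bot.grab_frame(c)[:,:,::-1];cv2.imwrite(f'pics/{c}0.png',im)
    for q in ['grip_center','depth_rod','probe_bore','stand','collar_under','heater']:
        print(q,[(np.round(d['position']).tolist(),round(d['conf'],2)) for d in bot.find_in(c,q)][:3])
E
```

```text
0.0 [5.99694764e-01 7.52290133e-05 2.55259080e-01] [[ 1.19756079e-05 -9.99998332e-01 -1.82659962e-03]
 [-9.99999991e-01 -1.17263762e-05 -1.36456375e-04]
 [ 1.36434728e-04  1.82660124e-03 -9.99998322e-01]] 0.025 0.08567564939587485
scene {'vfov': 50.5329, 'cx': 275.3592, 'cy': 216.8874, 'T': [[0.5573, 0.3413, -0.7569, -0.3703], [-0.8302, 0.2458, -0.5004, -0.5583], [0.0152, 0.9072, 0.4203, 0.6142], [0.0, 0.0, 0.0, 1.0]]}
grip_center [([210.0, 207.0], 0.63), ([244.0, 213.0], 0.62)]
depth_rod [([212.0, 204.0], 0.62), ([246.0, 215.0], 0.55)]
probe_bore [([213.0, 231.0], 0.61)]
stand [([213.0, 229.0], 0.84), ([211.0, 206.0], 0.41)]
collar_under [([213.0, 210.0], 0.41)]
heater [([391.0, 269.0], 0.82)]
side {'vfov': 54.6853, 'cx': 283.5532, 'cy': 212.2056, 'T': [[-0.9987, 0.0448, -0.0226, 0.5163], [-0.0468, -0.6667, 0.7438, 0.7904], [0.0183, 0.7439, 0.668, 0.7692], [0.0, 0.0, 0.0, 1.0]]}
grip_center [([270.0, 256.0], 0.72), ([282.0, 286.0], 0.71), ([275.0, 164.0], 0.58)]
depth_rod [([279.0, 292.0], 0.88), ([272.0, 253.0], 0.55), ([246.0, 370.0], 0.29)]
probe_bore [([278.0, 314.0], 0.74), ([281.0, 287.0], 0.51)]
stand [([279.0, 315.0], 0.69)]
collar_under [([280.0, 292.0], 0.66), ([274.0, 256.0], 0.61)]
heater [([273.0, 160.0], 0.68), ([327.0, 237.0], 0.53)]
wrist {'vfov': 59.8548, 'cx': 280.8313, 'cy': 204.298, 'T_tool_cam': [[-0.001, 0.9554, 0.2953, 0.0755], [1.0, 0.0007, 0.001, -0.0005], [0.0008, 0.2953, -0.9554, -0.119], [0.0, 0.0, 0.0, 1.0]]}
grip_center [([318.0, 349.0], 0.96)]
depth_rod [([318.0, 352.0], 0.86)]
probe_bore []
stand [([345.0, 372.0], 0.74)]
collar_under [([314.0, 350.0], 0.92)]
heater []
```

```bash
python3 - <<'E'
import cv2,numpy as np
a=[cv2.imread(f'pics/{c}0.png') for c in ['scene','side']]
cv2.imwrite('pics/a.png',cv2.resize(a[0],(800,600),interpolation=cv2.INTER_CUBIC))
cv2.imwrite('pics/b.png',cv2.resize(a[1],(800,600),interpolation=cv2.INTER_CUBIC))
E
```

```text
(no output)
```

View pics/a.png

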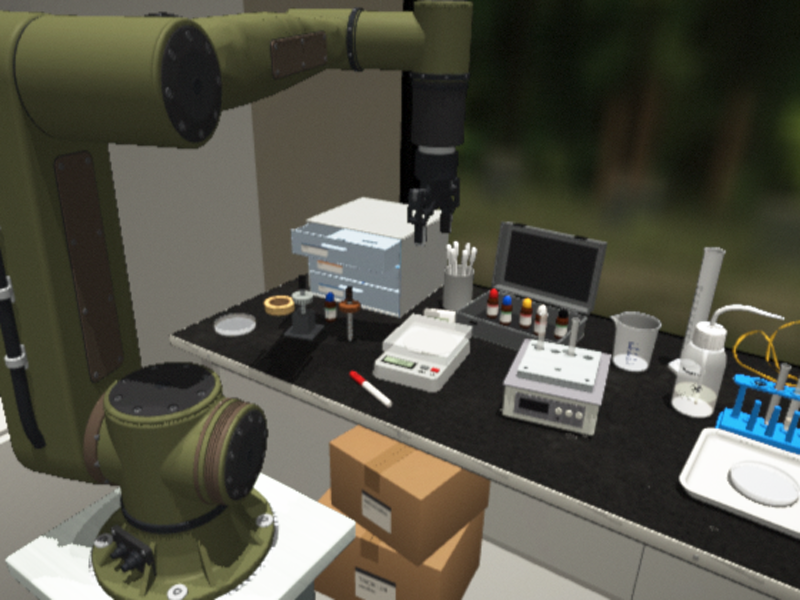

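View pics/b.png

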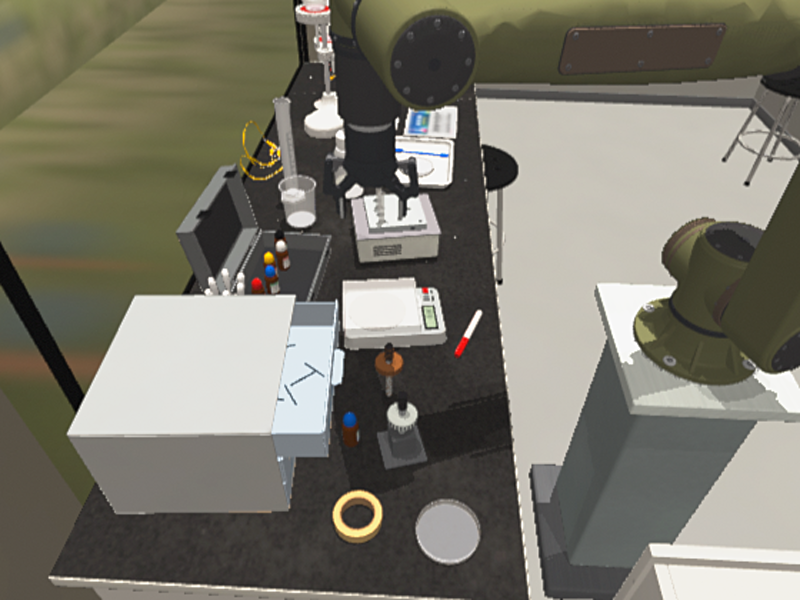

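View pics/wrist0.png

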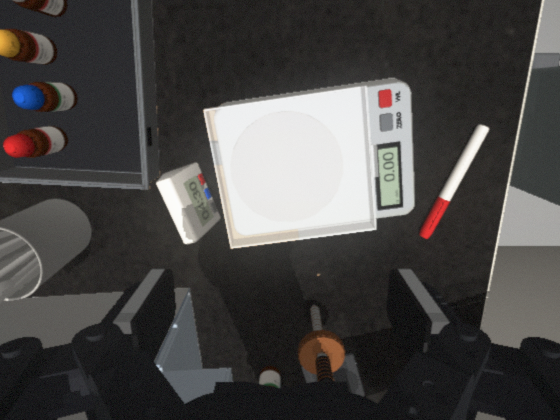

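The scene view shows the silver-collared rod in its dark stand at (303,283), the brown look-alike at (349,293), and the heater at (555,385). In the side view the rod's grip is at (403,406). The wrist picture shows the brown rod, the scale, the timer and the marker, but not the heater.

```bash
cat > h.py <<'E'
from plant import bot
import numpy as np,cv2
def ray(c,px,s=None):
    i=bot.camera_info(c);f=210/np.tan(np.radians(i['vfov']/2))
    d=np.array([(px[0]-i['cx'])/f,-(px[1]-i['cy'])/f,-1])
    if c=='wrist':
        W=np.eye(4);W[:3,:3]=s['ee_rot'];W[:3,3]=s['tcp_pos'];T=W@np.array(i['T_tool_cam'])
    else:T=np.array(i['T'])
    return T[:3,3],T[:3,:3]@d
def plane(c,px,z,s=None):
    o,d=ray(c,px,s);return np.round(o+d*(z-o[2])/d[2],4)
def tri(*rs):
    A=0;b=0
    for o,d in rs:
        d=d/np.linalg.norm(d);P=np.eye(3)-np.outer(d,d);A=A+P;b=b+P@o
    return np.round(np.linalg.solve(A,b),4)
E
python3 - <<'E'
from h import *
k=.7
for n,a,b,z in [('grip',(303,283),(403,406),.115),('stand',(306,328),(403,448),.0),('brown',(349,292),(389,351),.115),('bottle',(331,306),(350,430),.033)]:
    a=np.array(a)*k;b=np.array(b)*k
    print(n,tri(ray('scene',a),ray('side',b)),plane('scene',a,z),plane('side',b,z))
for n,a in [('blk front l',(518,374)),('bl back l',(528,342)),('front r',(598,386)),('back r',(607,352))]:
    print(n,plane('scene',np.array(a)*k,.085))
for p in [(278,457),(333,457),(338,350)]: print('drawer front',plane('side',np.array(p)*k,.13),plane('side',np.array(p)*k,.05))
s=cv2.imread('pics/scene0.png');b=cv2.imread('pics/side0.png')
t=lambda im,x,y:cv2.resize(im[y:y+100,x:x+130],(780,600),interpolation=cv2.INTER_CUBIC)
cv2.imwrite('pics/c.png',np.vstack([cv2.resize(s[190:250,190:260],(700,300)),cv2.resize(s[225:305,345:430],(700,300))]) if 0 else np.hstack([cv2.resize(s[190:245,190:260],(400,314)),cv2.resize(s[230:305,345:430],(400,314))]))
E
```

```text
grip [0.5347 0.2695 0.108 ] [0.5289 0.2588 0.115 ] [0.5313 0.2789 0.115 ]
stand [0.5342 0.2685 0.0042] [0.5482 0.274  0.    ] [0.5299 0.2704 0.    ]
brown [0.5595 0.1654 0.1071] [0.547  0.1544 0.115 ] [0.5581 0.1741 0.115 ]
bottle [0.6142 0.2605 0.0296] [0.6128 0.2561 0.033 ] [0.6115 0.2654 0.033 ]
blk front l [ 0.4945 -0.233   0.085 ]
bl back l [ 0.6099 -0.2015  0.085 ]
front r [ 0.5337 -0.3526  0.085 ]
back r [ 0.6555 -0.33    0.085 ]
drawer front [0.6851 0.381  0.13  ] [0.7062 0.3298 0.05  ]
drawer front [0.6157 0.3769 0.13  ] [0.6281 0.3252 0.05  ]
drawer front [0.6341 0.1911 0.13  ] [0.6488 0.1161 0.05  ]
```

View pics/c.png

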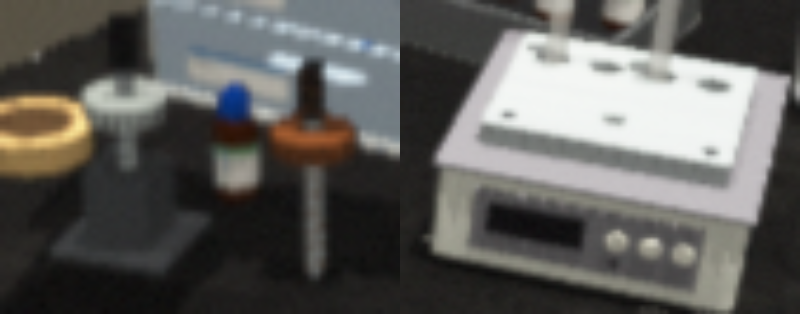

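The crop shows the real rod with its silver collar in the stand. The bore is the middle front hole of the block, at about (391,259) in the scene picture, with the wells and tubes behind it. I'll move above the rod now.

```bash
python3 -m creep '[{"tx":-15,"ty":4,"tz":0,"roll":0.12},{"tx":-45,"ty":11,"tz":0,"roll":0.24},{"tx":-80,"ty":20,"tz":0,"roll":0.36},{"tx":-115,"ty":28,"tz":0,"roll":0.48},{"tx":-150,"ty":37,"tz":0,"roll":0.6},{"tx":-185,"ty":45,"tz":0,"roll":0.72},{"tx":-220,"ty":54,"tz":0,"roll":0.84},{"tx":-250,"ty":61,"tz":0,"roll":0.96},{"tx":-265,"ty":65,"tz":0,"roll":1.08},{"tx":-270,"ty":66,"tz":0,"roll":1.2}]' 1
python3 -m creep '[{"roll":0.12},{"roll":0.24},{"roll":0.35},{"roll":0.37},{"roll":0.37},{"roll":0.37},{"roll":0.37},{"roll":0.37},{"roll":0.37},{"roll":0.37}]'
python3 - <<'E'
from h import *
s=bot.read_state();print(s['time_s'],s['tcp_pos'],s['ee_rot'])
im=bot.grab_frame('wrist')[:,:,::-1];cv2.imwrite('pics/d.png',im)
for q,z in [('grip_center',.115),('collar_under',.076),('stand',.04)]:
    for d in bot.find_in('wrist',q)[:3]: print(q,d,plane('wrist',d['position'],z,s))
print('bore scene',plane('scene',(390.7,258.7),.085))
E
```

```text
time_s: 1.88
tcp_pos: [0.533, 0.2727, 0.2558]
ee_rot: [[-0.933, -0.36, -0.001], [-0.36, 0.933, 0.0], [0.001, 0.0, -1.0]]
ft_force: [0.2, -0.4, 0.0]
width: 0.0853
grip_force: 0.0
1.8833 [0.53295583 0.27269316 0.25582931] [[-9.33097736e-01 -3.59622230e-01 -6.83379878e-04]
 [-3.59622334e-01  9.33097945e-01  3.17848368e-05]
 [ 6.26229827e-04  2.75417026e-04 -9.99999766e-01]]
grip_center {'position': [277.0, 187.2], 'conf': 0.96} [0.527  0.2669 0.115 ]
grip_center {'position': [146.1, 168.2], 'conf': 0.67} [0.5477 0.1735 0.115 ]
collar_under {'position': [278.6, 185.6], 'conf': 0.98} [0.5347 0.2709 0.076 ]
collar_under {'position': [151.5, 164.0], 'conf': 0.58} [0.5553 0.166  0.076 ]
stand {'position': [274.7, 154.6], 'conf': 0.82} [0.5171 0.2601 0.04  ]
bore scene [ 0.5467 -0.2818  0.085 ]invalid input
```

View pics/d.png

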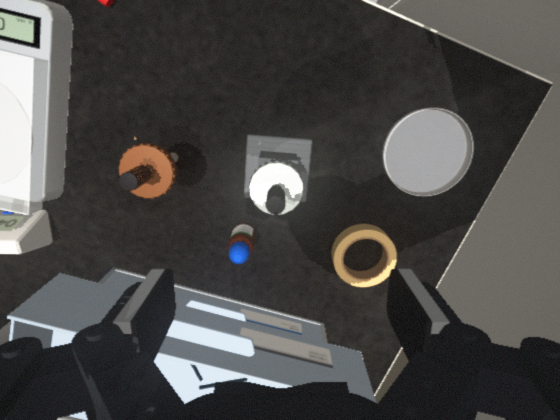

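The wrist view shows the rod's black grip at about (276,197) on the silver collar, centred at about (276,189). The brown rod is well to the left at (145,170). The second roll call was refused, but this orientation (21° off) will do.

```bash
python3 - <<'E'
from h import *
s=bot.read_state()
for p,z in [((276,189),.09),((276,205),.13),((276,197),.115)]: print(plane('wrist',p,z,s))
im=cv2.imread('pics/d.png');cv2.imwrite('pics/e.png',cv2.resize(im[120:240,220:340],(600,600),interpolation=cv2.INTER_CUBIC))
R=s['ee_rot']
o=bot.camera_info('wrist')
f=210/np.tan(np.radians(o['vfov']/2));W=np.eye(4);W[:3,:3]=R;W[:3,3]=s['tcp_pos'];T=W@np.array(o['T_tool_cam'])
for z in (.01,.1,.13):
    c=np.linalg.inv(T)@np.r_[.5325,.2695,z,1];print(z,o['cx']-f*c[0]/c[2],o['cy']+f*c[1]/c[2])
E
```

```text
[0.5361 0.2659 0.09  ]
[0.5369 0.2668 0.13  ]
[0.5355 0.2661 0.115 ]
0.01 281.5798895867522 166.92337530429828
0.1 281.7734448315924 189.74160591368968
0.13 281.8668506359709 200.75321754075355
```

View pics/e.png

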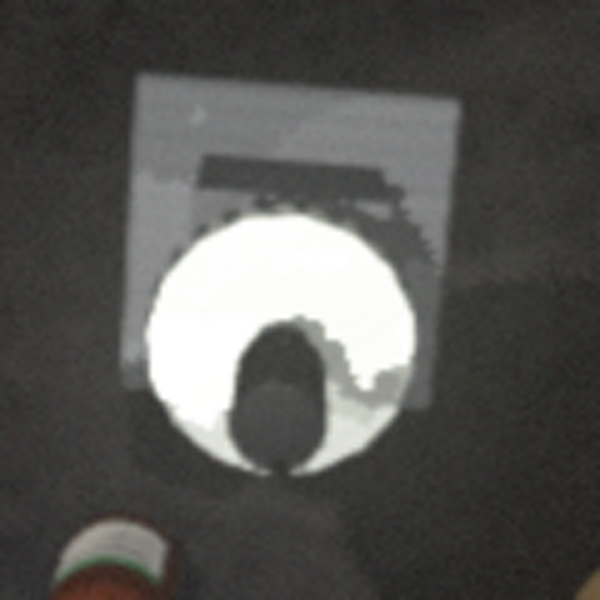

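The crop puts the grip's top face centre at (275.6,205), which gives the rod axis at about (0.536, 0.267). That agrees with the triangulation to within about 3 mm.

```bash
python3 -m creep '[{"tx":-0.6,"ty":-6.5,"tz":5,"roll":0},{"tx":-0.6,"ty":-6.5,"tz":25,"roll":0},{"tx":-0.6,"ty":-6.5,"tz":50,"roll":0},{"tx":-0.6,"ty":-6.5,"tz":75,"roll":0},{"tx":-0.6,"ty":-6.5,"tz":95,"roll":0},{"tx":-0.6,"ty":-6.5,"tz":110,"roll":0},{"tx":-0.6,"ty":-6.5,"tz":120,"roll":0},{"tx":-0.6,"ty":-6.5,"tz":128,"roll":0},{"tx":-0.6,"ty":-6.5,"tz":132,"roll":0},{"tx":-0.6,"ty":-6.5,"tz":133,"roll":0}]' 1
python3 -m creep '[{"tx":0,"ty":0,"tz":0,"roll":0},{"tx":0,"ty":0,"tz":0,"roll":0},{"tx":0,"ty":0,"tz":0,"roll":0},{"tx":0,"ty":0,"tz":0,"roll":0},{"tx":0,"ty":0,"tz":0,"roll":0},{"tx":0,"ty":0,"tz":0,"roll":0},{"tx":0,"ty":0,"tz":0,"roll":0},{"tx":0,"ty":0,"tz":0,"roll":0},{"tx":0,"ty":0,"tz":0,"roll":0},{"tx":0,"ty":0,"tz":0,"roll":0}]' -1 40
```

```text
time_s: 2.92
tcp_pos: [0.537, 0.2638, 0.123]
ee_rot: [[-0.932, -0.362, -0.0], [-0.362, 0.932, -0.0], [0.0, -0.0, -1.0]]
ft_force: [-0.0, -0.7, -0.0]
width: 0.0851
grip_force: 0.0
time_s: 3.75
tcp_pos: [0.5366, 0.266, 0.1238]
ee_rot: [[-0.932, -0.363, 0.0], [-0.363, 0.932, 0.004], [-0.002, 0.003, -1.0]]
ft_force: [-2.1, 5.3, 1.9]
width: 0.0117
grip_force: 38.9
```

```bash
python3 -m creep '[{"tx":0,"ty":1.5,"tz":0,"roll":0},{"tx":0,"ty":1.5,"tz":0,"roll":0},{"tx":0,"ty":1.5,"tz":-1,"roll":0},{"tx":0,"ty":1.5,"tz":-4,"roll":0},{"tx":0,"ty":1.5,"tz":-9,"roll":0},{"tx":0,"ty":1.5,"tz":-16,"roll":0},{"tx":0,"ty":1.5,"tz":-26,"roll":0},{"tx":0,"ty":1.5,"tz":-38,"roll":0},{"tx":0,"ty":1.5,"tz":-50,"roll":0},{"tx":0,"ty":1.5,"tz":-60,"roll":0}]'
python3 - <<'E'
from h import *
s=bot.read_state();print(s['time_s'],s['tcp_pos'],s['ee_rot'],s['ft_force'],s['width'])
cv2.imwrite('pics/f.png',bot.grab_frame('wrist')[:,:,::-1])
cv2.imwrite('pics/f2.png',bot.grab_frame('scene')[:,:,::-1])
E
```

```text
time_s: 4.58
tcp_pos: [0.5369, 0.2647, 0.1856]
ee_rot: [[-0.932, -0.362, 0.001], [-0.362, 0.932, -0.001], [-0.001, -0.002, -1.0]]
ft_force: [0.6, 0.0, -0.6]
width: 0.0118
grip_force: 39.1
4.5833 [0.53689193 0.26473894 0.18556128] [[-9.32236946e-01 -3.61845543e-01  1.44203337e-03]
 [-3.61847139e-01  9.32236842e-01 -1.05742379e-03]
 [-9.61692546e-04 -1.50756517e-03 -9.99998401e-01]] [ 0.63254389  0.04155104 -0.62755691] 0.011825753789781008
```

```bash
python3 -m creep '[{"tx":0,"ty":0,"tz":-20,"roll":0},{"tx":0,"ty":0,"tz":-50,"roll":0},{"tx":5,"ty":-14,"tz":-75,"roll":0},{"tx":15,"ty":-40,"tz":-85,"roll":0},{"tx":27,"ty":-72,"tz":-88,"roll":0.02},{"tx":40,"ty":-108,"tz":-88,"roll":0.04},{"tx":54,"ty":-146,"tz":-88,"roll":0.06},{"tx":68,"ty":-184,"tz":-88,"roll":0.08},{"tx":82,"ty":-222,"tz":-88,"roll":0.1},{"tx":96,"ty":-260,"tz":-88,"roll":0.12}]'

```

```text
time_s: 5.52
tcp_pos: [0.5404, -0.0137, 0.2713]
ee_rot: [[-0.969, -0.247, -0.0], [-0.247, 0.969, -0.0], [0.0, -0.0, -1.0]]
ft_force: [1.0, 0.5, -1.8]
width: 0.0119
grip_force: 39.1
```

```bash
python3 -c "
from h import *
s=bot.read_state();R=s['ee_rot'];print(s['tcp_pos'],(R.T@(np.array([.5467,-.2818,.272])-s['tcp_pos']))*1000)"
```

```text
[ 0.54042445 -0.01372896  0.27129455] [  60.21037455 -261.29733455   -0.61221151]
```

```bash
python3 -m creep '[{"tx":8,"ty":-35,"tz":0,"roll":0},{"tx":16,"ty":-70,"tz":0,"roll":0},{"tx":24,"ty":-105,"tz":0,"roll":0},{"tx":32,"ty":-140,"tz":0,"roll":0},{"tx":40,"ty":-175,"tz":0,"roll":0},{"tx":48,"ty":-208,"tz":0,"roll":0},{"tx":54,"ty":-235,"tz":0,"roll":0},{"tx":58,"ty":-252,"tz":0,"roll":0},{"tx":60,"ty":-260,"tz":0,"roll":0},{"tx":60,"ty":-261,"tz":0,"roll":0}]'
python3 - <<'E'
from h import *
s=bot.read_state();print(s['time_s'],s['tcp_pos'],s['ee_rot'],s['ft_force'])
cv2.imwrite('pics/g.png',bot.grab_frame('wrist')[:,:,::-1]);cv2.imwrite('pics/gs.png',bot.grab_frame('scene')[:,:,::-1])
for q,z in [('probe_bore',.085),('rod_tip',s['tcp_pos'][2]-.114)]:
    for d in bot.find_in('wrist',q)[:3]: print(q,d,plane('wrist',d['position'],z,s))
E
```

```text
time_s: 6.35
tcp_pos: [0.5471, -0.2809, 0.2706]
ee_rot: [[-0.969, -0.246, -0.002], [-0.246, 0.969, -0.0], [0.002, 0.0, -1.0]]
ft_force: [-0.4, -0.2, -2.5]
width: 0.0116
grip_force: 39.1
6.35 [ 0.54713018 -0.2808593   0.27056773] [[-9.69324559e-01 -2.45778346e-01 -1.70425163e-03]
 [-2.45778587e-01  9.69325993e-01 -7.03653192e-05]
 [ 1.66926968e-03  3.50661725e-04 -9.99998545e-01]] [-0.36644363 -0.15666    -2.49059564]
rod_tip {'position': [281.8, 251.4], 'conf': 0.59} [ 0.5775 -0.2728  0.1566]
```

View pics/g.png

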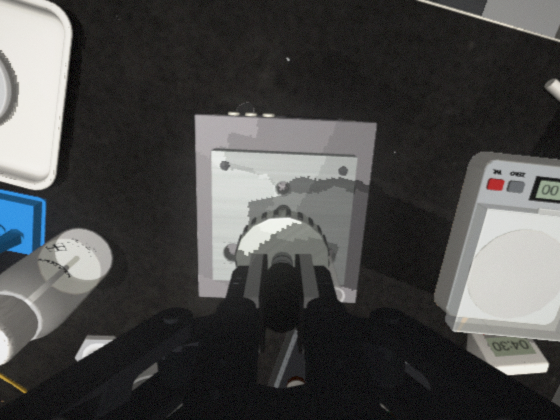

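The wrist view shows the block with screws at (224,165) and (343,171), and the bore at about (283,188). The collar and the gripped rod are in front of them.

```bash
cat >> h.py <<'E'
def proj(p,s,c='wrist'):
    o=bot.camera_info(c);f=210/np.tan(np.radians(o['vfov']/2))
    if c=='wrist':
        W=np.eye(4);W[:3,:3]=s['ee_rot'];W[:3,3]=s['tcp_pos'];T=W@np.array(o['T_tool_cam'])
    else:T=np.array(o['T'])
    c=np.linalg.inv(T)@np.r_[p,1];return np.round([o['cx']-f*c[0]/c[2],o['cy']+f*c[1]/c[2]],1)
E
python3 - <<'E'
from h import *
s=bot.read_state();p=np.array(s['tcp_pos'])
print('bore',plane('wrist',(283,188),.085,s))
for q in [(211,149),(357,156)]: print(plane('wrist',q,.085,s))
for dz in (-.114,-.04,0): print(dz,proj(p+[0,0,dz],s))
im=cv2.imread('pics/g.png');cv2.imwrite('pics/g2.png',cv2.resize(im[140:260,205:365],(800,600),interpolation=cv2.INTER_CUBIC))
E
```

```text
bore [ 0.5523 -0.2755  0.085 ]
[ 0.5347 -0.3424  0.085 ]
[ 0.5099 -0.2221  0.085 ]
-0.114 [281.4 208.1]
-0.04 [281.6 255.6]
0 [281.8 301.8]
```

View pics/g2.png

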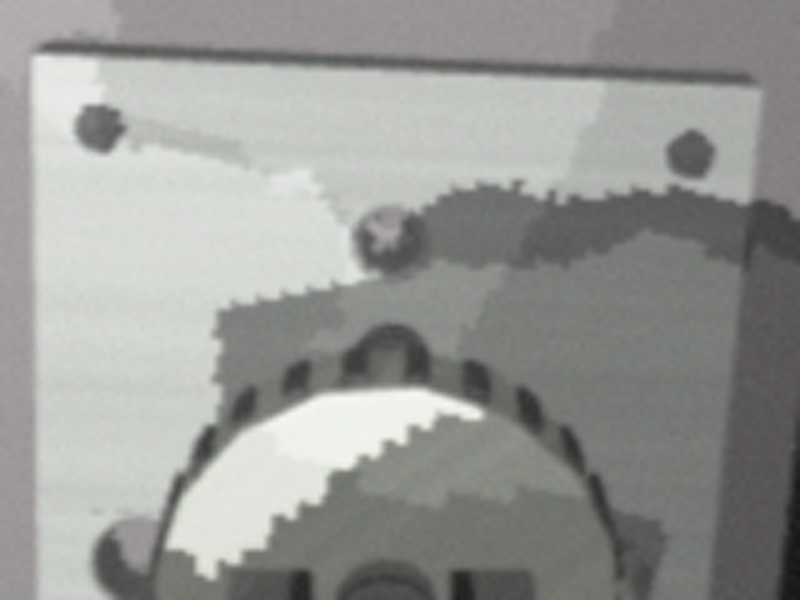

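The crop shows the bore at (282.6,188) and the rod tip silhouette at (283,209), close to the predicted (281.4,208). I'll redo this with a settled reading.

```bash
python3 - <<'E'
from h import *
s=bot.read_state();p=s['tcp_pos'];print(p,s['ft_force'])
im=bot.grab_frame('wrist')[:,:,::-1];cv2.imwrite('pics/i.png',im)
g=cv2.imread('pics/g.png')
print('image shift',cv2.phaseCorrelate(g[100:200,200:370,1].astype(np.float32),im[100:200,200:370,1].astype(np.float32)))
for R in [np.array(s['ee_rot'])]:
  for T in [(.5530,-.2798),(.5523,-.2755)]:print((R.T@(np.array([*T,p[2]])-p))*1000)
E
```

```text
[ 0.5478659  -0.27827439  0.2714053 ] [ 0.19983727  0.7395017  -0.61749853]
image shift ((-1.6670394347519704, -1.7916648816366205), 1.0053135176764594)
[-4.59184507e+00 -2.75706250e+00 -4.44393970e-05]
[-4.98564465e+00  1.58170710e+00  4.01615829e-04]
```

```bash
python3 -m creep '[{"tx":-2,"ty":-0.8,"tz":5,"roll":0},{"tx":-4,"ty":-1.5,"tz":15,"roll":0},{"tx":-4.5,"ty":-1.6,"tz":28,"roll":0},{"tx":-4.5,"ty":-1.6,"tz":40,"roll":0},{"tx":-4.5,"ty":-1.6,"tz":50,"roll":0},{"tx":-4.5,"ty":-1.6,"tz":56,"roll":0},{"tx":-4.5,"ty":-1.6,"tz":58,"roll":0},{"tx":-4.5,"ty":-1.6,"tz":58,"roll":0},{"tx":-4.5,"ty":-1.6,"tz":58,"roll":0},{"tx":-4.5,"ty":-1.6,"tz":58,"roll":0}]'
python3 - <<'E'
from h import *
s=bot.read_state();p=s['tcp_pos'];print(p,s['ft_force'])
cv2.imwrite('pics/j.png',np.hstack([cv2.resize(bot.grab_frame('wrist')[130:250,215:345,::-1],(400,370),interpolation=cv2.INTER_CUBIC),cv2.resize(bot.grab_frame('scene')[210:300,345:430,::-1],(400,370),interpolation=cv2.INTER_CUBIC)]))
for z in (.085,.1):print(z,proj([p[0],p[1],z],s),proj([p[0],p[1],z],s,'scene'),proj([p[0],p[1],z],s,'side'))
E
```

```text
time_s: 7.43
tcp_pos: [0.5527, -0.2799, 0.2142]
ee_rot: [[-0.969, -0.248, 0.001], [-0.248, 0.969, -0.001], [-0.001, -0.001, -1.0]]
ft_force: [0.2, 0.1, -1.5]
width: 0.012
grip_force: 39.1
[ 0.55272732 -0.27991161  0.21417911] [ 0.24125384  0.10905104 -1.52804402]
0.085 [281.5 201.4] [390.9 257.4] [284.  145.4]
0.1 [281.5 207.9] [391.7 251.9] [284.  141.2]
```

View pics/j.png

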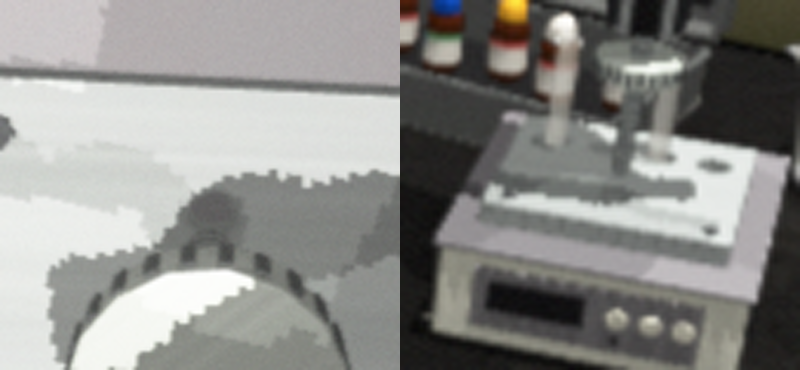

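The wrist crop shows the bore at about (284.7,199), 1–2 mm nearer the robot than the rod axis. The scene view shows the tip hovering over the bore. I'll correct by about 2 mm and go down slowly.

```bash
python3 -m creep '[{"tx":1,"ty":0.4,"tz":3,"roll":0},{"tx":2,"ty":0.8,"tz":6,"roll":0},{"tx":2,"ty":0.8,"tz":9,"roll":0},{"tx":2,"ty":0.8,"tz":12,"roll":0},{"tx":2,"ty":0.8,"tz":14,"roll":0},{"tx":2,"ty":0.8,"tz":15,"roll":0},{"tx":2,"ty":0.8,"tz":16,"roll":0},{"tx":2,"ty":0.8,"tz":17,"roll":0},{"tx":2,"ty":0.8,"tz":18,"roll":0},{"tx":2,"ty":0.8,"tz":18,"roll":0}]'
```

```text
time_s: 8.37
tcp_pos: [0.5503, -0.2794, 0.1951]
ee_rot: [[-0.969, -0.248, -0.0], [-0.248, 0.969, 0.0], [0.0, 0.0, -1.0]]
ft_force: [-0.2, 1.2, -2.5]
width: 0.0119
grip_force: 39.1
```

```bash
python3 -m creep '[{"tx":0,"ty":0,"tz":0.5,"roll":0},{"tx":0,"ty":0,"tz":1,"roll":0},{"tx":0,"ty":0,"tz":1.5,"roll":0},{"tx":0,"ty":0,"tz":2,"roll":0},{"tx":0,"ty":0,"tz":2.5,"roll":0},{"tx":0,"ty":0,"tz":3,"roll":0},{"tx":0,"ty":0,"tz":3.5,"roll":0},{"tx":0,"ty":0,"tz":4,"roll":0},{"tx":0,"ty":0,"tz":4.5,"roll":0},{"tx":0,"ty":0,"tz":5,"roll":0}]'
```

```text
time_s: 9.2
tcp_pos: [0.5504, -0.2794, 0.1903]
ee_rot: [[-0.969, -0.248, 0.0], [-0.248, 0.969, -0.0], [-0.0, -0.0, -1.0]]
ft_force: [0.4, -0.8, -1.9]
width: 0.0118
grip_force: 39.1
```

```bash
python3 -m creep '[{"tx":0,"ty":0,"tz":0.7,"roll":0},{"tx":0,"ty":0,"tz":1.4,"roll":0},{"tx":0,"ty":0,"tz":2.1,"roll":0},{"tx":0,"ty":0,"tz":2.8,"roll":0},{"tx":0,"ty":0,"tz":3.5,"roll":0},{"tx":0,"ty":0,"tz":4.2,"roll":0},{"tx":0,"ty":0,"tz":4.9,"roll":0},{"tx":0,"ty":0,"tz":5.6,"roll":0},{"tx":0,"ty":0,"tz":6.3,"roll":0},{"tx":0,"ty":0,"tz":7,"roll":0}]'
```

```text
time_s: 10.03
tcp_pos: [0.5504, -0.2794, 0.1832]
ee_rot: [[-0.969, -0.248, -0.0], [-0.248, 0.969, -0.0], [0.0, -0.0, -1.0]]
ft_force: [-0.1, -0.2, -1.8]
width: 0.012
grip_force: 39.1
```

```bash
python3 -m creep '[{"tx":0,"ty":0,"tz":0.8,"roll":0},{"tx":0,"ty":0,"tz":1.6,"roll":0},{"tx":0,"ty":0,"tz":2.4,"roll":0},{"tx":0,"ty":0,"tz":3.2,"roll":0},{"tx":0,"ty":0,"tz":4,"roll":0},{"tx":0,"ty":0,"tz":4.8,"roll":0},{"tx":0,"ty":0,"tz":5.6,"roll":0},{"tx":0,"ty":0,"tz":6.4,"roll":0},{"tx":0,"ty":0,"tz":7.2,"roll":0},{"tx":0,"ty":0,"tz":8,"roll":0}]'
```

```text
time_s: 10.87
tcp_pos: [0.5506, -0.2797, 0.1761]
ee_rot: [[-0.969, -0.248, 0.001], [-0.248, 0.969, -0.001], [-0.001, -0.001, -1.0]]
ft_force: [1.2, -0.4, 3.7]
width: 0.0118
grip_force: 39.5
```

```bash
python3 -m creep '[{"tx":0,"ty":0,"tz":1,"roll":0},{"tx":0,"ty":0,"tz":2,"roll":0},{"tx":0,"ty":0,"tz":3.2,"roll":0},{"tx":0,"ty":0,"tz":4.4,"roll":0},{"tx":0,"ty":0,"tz":5.6,"roll":0},{"tx":0,"ty":0,"tz":6.8,"roll":0},{"tx":0,"ty":0,"tz":8,"roll":0},{"tx":0,"ty":0,"tz":9.2,"roll":0},{"tx":0,"ty":0,"tz":10.4,"roll":0},{"tx":0,"ty":0,"tz":11.5,"roll":0}]'
```

```text
time_s: 11.7
tcp_pos: [0.5504, -0.2795, 0.1637]
ee_rot: [[-0.969, -0.248, 0.0], [-0.248, 0.969, -0.0], [0.0, -0.0, -1.0]]
ft_force: [1.0, -1.5, 4.3]
width: 0.0115
grip_force: 39.4
```

Depth is about 35 mm, with the catch's steady friction. Next step takes it to about 43 mm.

```bash
python3 -m creep '[{"tx":0,"ty":0,"tz":0.8,"roll":0},{"tx":0,"ty":0,"tz":1.6,"roll":0},{"tx":0,"ty":0,"tz":2.4,"roll":0},{"tx":0,"ty":0,"tz":3.2,"roll":0},{"tx":0,"ty":0,"tz":4,"roll":0},{"tx":0,"ty":0,"tz":4.8,"roll":0},{"tx":0,"ty":0,"tz":5.6,"roll":0},{"tx":0,"ty":0,"tz":6.2,"roll":0},{"tx":0,"ty":0,"tz":6.8,"roll":0},{"tx":0,"ty":0,"tz":7.4,"roll":0}]'
```

```text
time_s: 12.53
tcp_pos: [0.5503, -0.2795, 0.1563]
ee_rot: [[-0.969, -0.248, -0.0], [-0.248, 0.969, -0.0], [0.0, -0.0, -1.0]]
ft_force: [0.1, -2.3, 5.9]
width: 0.0115
grip_force: 39.4
```

```bash
python3 -m creep '[{"tx":0,"ty":0,"tz":0.3,"roll":0},{"tx":0,"ty":0,"tz":0.6,"roll":0},{"tx":0,"ty":0,"tz":0.9,"roll":0},{"tx":0,"ty":0,"tz":1.2,"roll":0},{"tx":0,"ty":0,"tz":1.5,"roll":0},{"tx":0,"ty":0,"tz":1.8,"roll":0},{"tx":0,"ty":0,"tz":2.1,"roll":0},{"tx":0,"ty":0,"tz":2.4,"roll":0},{"tx":0,"ty":0,"tz":2.7,"roll":0},{"tx":0,"ty":0,"tz":3,"roll":0}]'
```

```text
time_s: 13.37
tcp_pos: [0.5504, -0.2794, 0.1535]
ee_rot: [[-0.969, -0.248, -0.0], [-0.248, 0.969, -0.0], [0.0, -0.0, -1.0]]
ft_force: [1.1, -2.4, 5.2]
width: 0.0122
grip_force: 39.4
```

```bash
cat > ok.py <<'E'
from plant import bot
import sys
s=bot.read_state();print(round(s['time_s'],2),round(s['tcp_pos'][2],4),s['ft_force'].round(1));sys.exit(s['ft_force'][2]>8.5)
E
python3 -m creep '[{"tx":0,"ty":0,"tz":0.1,"roll":0},{"tx":0,"ty":0,"tz":0.2,"roll":0},{"tx":0,"ty":0,"tz":0.3,"roll":0},{"tx":0,"ty":0,"tz":0.4,"roll":0},{"tx":0,"ty":0,"tz":0.5,"roll":0},{"tx":0,"ty":0,"tz":0.6,"roll":0},{"tx":0,"ty":0,"tz":0.7,"roll":0},{"tx":0,"ty":0,"tz":0.8,"roll":0},{"tx":0,"ty":0,"tz":0.9,"roll":0},{"tx":0,"ty":0,"tz":1,"roll":0}]' >/dev/null; python3 ok.py && python3 -m creep '[{"tx":0,"ty":0,"tz":0.1,"roll":0},{"tx":0,"ty":0,"tz":0.2,"roll":0},{"tx":0,"ty":0,"tz":0.3,"roll":0},{"tx":0,"ty":0,"tz":0.4,"roll":0},{"tx":0,"ty":0,"tz":0.5,"roll":0},{"tx":0,"ty":0,"tz":0.6,"roll":0},{"tx":0,"ty":0,"tz":0.7,"roll":0},{"tx":0,"ty":0,"tz":0.8,"roll":0},{"tx":0,"ty":0,"tz":0.9,"roll":0},{"tx":0,"ty":0,"tz":1,"roll":0}]' >/dev/null; python3 ok.py && python3 -m creep '[{"tx":0,"ty":0,"tz":0.1,"roll":0},{"tx":0,"ty":0,"tz":0.2,"roll":0},{"tx":0,"ty":0,"tz":0.3,"roll":0},{"tx":0,"ty":0,"tz":0.4,"roll":0},{"tx":0,"ty":0,"tz":0.5,"roll":0},{"tx":0,"ty":0,"tz":0.6,"roll":0},{"tx":0,"ty":0,"tz":0.7,"roll":0},{"tx":0,"ty":0,"tz":0.8,"roll":0},{"tx":0,"ty":0,"tz":0.9,"roll":0},{"tx":0,"ty":0,"tz":1,"roll":0}]' >/dev/null; python3 ok.py
```

```text
14.2 0.1526 [ 1.1 -1.8  4.8]
14.2 0.1526 [ 1.1 -1.8  4.8]
14.2 0.1526 [ 1.1 -1.8  4.8]False
False
False
```

```bash
sed -i "s/sys.exit(s\['ft_force'\]\[2\]>8.5)/sys.exit(int(s['ft_force'][2]>8.5))/" ok.py
python3 ok.py && python3 -m creep '[{"tx":0,"ty":0,"tz":0.1,"roll":0},{"tx":0,"ty":0,"tz":0.2,"roll":0},{"tx":0,"ty":0,"tz":0.3,"roll":0},{"tx":0,"ty":0,"tz":0.4,"roll":0},{"tx":0,"ty":0,"tz":0.5,"roll":0},{"tx":0,"ty":0,"tz":0.6,"roll":0},{"tx":0,"ty":0,"tz":0.7,"roll":0},{"tx":0,"ty":0,"tz":0.8,"roll":0},{"tx":0,"ty":0,"tz":1.0,"roll":0},{"tx":0,"ty":0,"tz":1.2,"roll":0}]' >/dev/null && python3 ok.py && python3 -m creep '[{"tx":0,"ty":0,"tz":0.1,"roll":0},{"tx":0,"ty":0,"tz":0.2,"roll":0},{"tx":0,"ty":0,"tz":0.3,"roll":0},{"tx":0,"ty":0,"tz":0.4,"roll":0},{"tx":0,"ty":0,"tz":0.5,"roll":0},{"tx":0,"ty":0,"tz":0.6,"roll":0},{"tx":0,"ty":0,"tz":0.7,"roll":0},{"tx":0,"ty":0,"tz":0.8,"roll":0},{"tx":0,"ty":0,"tz":1.0,"roll":0},{"tx":0,"ty":0,"tz":1.2,"roll":0}]' >/dev/null && python3 ok.py && python3 -m creep '[{"tx":0,"ty":0,"tz":0.1,"roll":0},{"tx":0,"ty":0,"tz":0.2,"roll":0},{"tx":0,"ty":0,"tz":0.3,"roll":0},{"tx":0,"ty":0,"tz":0.4,"roll":0},{"tx":0,"ty":0,"tz":0.5,"roll":0},{"tx":0,"ty":0,"tz":0.6,"roll":0},{"tx":0,"ty":0,"tz":0.7,"roll":0},{"tx":0,"ty":0,"tz":0.8,"roll":0},{"tx":0,"ty":0,"tz":1.0,"roll":0},{"tx":0,"ty":0,"tz":1.2,"roll":0}]' >/dev/null && python3 ok.py
```

```text
14.2 0.1526 [ 1.1 -1.8  4.8]
15.03 0.1512 [ 1.  -3.5  4.2]
15.87 0.1499 [ 1.6 -3.7  4.6]
16.7 0.1489 [ 0.3 -1.6  4.8]
```

```bash
python3 ok.py && python3 -m creep '[{"tx":0,"ty":0,"tz":0.2,"roll":0},{"tx":0,"ty":0,"tz":0.3,"roll":0},{"tx":0,"ty":0,"tz":0.4,"roll":0},{"tx":0,"ty":0,"tz":0.5,"roll":0},{"tx":0,"ty":0,"tz":0.6,"roll":0},{"tx":0,"ty":0,"tz":0.7,"roll":0},{"tx":0,"ty":0,"tz":0.8,"roll":0},{"tx":0,"ty":0,"tz":1.0,"roll":0},{"tx":0,"ty":0,"tz":1.2,"roll":0},{"tx":0,"ty":0,"tz":1.3,"roll":0}]' >/dev/null && python3 ok.py && python3 -m creep '[{"tx":0,"ty":0,"tz":0.2,"roll":0},{"tx":0,"ty":0,"tz":0.3,"roll":0},{"tx":0,"ty":0,"tz":0.4,"roll":0},{"tx":0,"ty":0,"tz":0.5,"roll":0},{"tx":0,"ty":0,"tz":0.6,"roll":0},{"tx":0,"ty":0,"tz":0.7,"roll":0},{"tx":0,"ty":0,"tz":0.8,"roll":0},{"tx":0,"ty":0,"tz":1.0,"roll":0},{"tx":0,"ty":0,"tz":1.2,"roll":0},{"tx":0,"ty":0,"tz":1.3,"roll":0}]' >/dev/null && python3 ok.py && python3 -m creep '[{"tx":0,"ty":0,"tz":0.2,"roll":0},{"tx":0,"ty":0,"tz":0.3,"roll":0},{"tx":0,"ty":0,"tz":0.4,"roll":0},{"tx":0,"ty":0,"tz":0.5,"roll":0},{"tx":0,"ty":0,"tz":0.6,"roll":0},{"tx":0,"ty":0,"tz":0.7,"roll":0},{"tx":0,"ty":0,"tz":0.8,"roll":0},{"tx":0,"ty":0,"tz":1.0,"roll":0},{"tx":0,"ty":0,"tz":1.2,"roll":0},{"tx":0,"ty":0,"tz":1.3,"roll":0}]' >/dev/null && python3 ok.py  && python3 -m creep '[{"tx":0,"ty":0,"tz":0.2,"roll":0},{"tx":0,"ty":0,"tz":0.3,"roll":0},{"tx":0,"ty":0,"tz":0.4,"roll":0},{"tx":0,"ty":0,"tz":0.5,"roll":0},{"tx":0,"ty":0,"tz":0.6,"roll":0},{"tx":0,"ty":0,"tz":0.7,"roll":0},{"tx":0,"ty":0,"tz":0.8,"roll":0},{"tx":0,"ty":0,"tz":1.0,"roll":0},{"tx":0,"ty":0,"tz":1.2,"roll":0},{"tx":0,"ty":0,"tz":1.3,"roll":0}]' >/dev/null && python3 ok.py
```

```text
16.7 0.1489 [ 0.3 -1.6  4.8]
17.53 0.1478 [ 0.7 -1.9  5.2]
18.37 0.1477 [-0.1 -0.5 10.2]
```

```bash
python3 -m creep '[{"tx":0,"ty":0,"tz":0.2,"roll":0},{"tx":0,"ty":0,"tz":0.4,"roll":0},{"tx":0,"ty":0,"tz":0.6,"roll":0},{"tx":0,"ty":0,"tz":0.8,"roll":0},{"tx":0,"ty":0,"tz":1,"roll":0},{"tx":0,"ty":0,"tz":1,"roll":0},{"tx":0,"ty":0,"tz":1,"roll":0},{"tx":0,"ty":0,"tz":1,"roll":0},{"tx":0,"ty":0,"tz":1,"roll":0},{"tx":0,"ty":0,"tz":1,"roll":0}]' >/dev/null; python3 ok.py
```

```text
19.2 0.1476 [-1.2  0.1 12.4]
```

```bash
python3 -m creep '[{"tx":0,"ty":0,"tz":0.3,"roll":0},{"tx":0,"ty":0,"tz":0.6,"roll":0},{"tx":0,"ty":0,"tz":0.9,"roll":0},{"tx":0,"ty":0,"tz":1.2,"roll":0},{"tx":0,"ty":0,"tz":1.5,"roll":0},{"tx":0,"ty":0,"tz":1.5,"roll":0},{"tx":0,"ty":0,"tz":1.5,"roll":0},{"tx":0,"ty":0,"tz":1.5,"roll":0},{"tx":0,"ty":0,"tz":1.5,"roll":0},{"tx":0,"ty":0,"tz":1.5,"roll":0}]' >/dev/null; python3 ok.py
```

```text
20.03 0.1476 [-2.9  1.4 16.7]
```

```bash
python3 -m creep '[{"tx":0,"ty":0,"tz":-1,"roll":0},{"tx":0,"ty":0,"tz":-2,"roll":0},{"tx":0,"ty":0,"tz":-2.5,"roll":0},{"tx":0,"ty":0,"tz":-3,"roll":0},{"tx":0,"ty":0,"tz":-3,"roll":0},{"tx":0,"ty":0,"tz":-3,"roll":0},{"tx":0,"ty":0,"tz":-3,"roll":0},{"tx":0,"ty":0,"tz":-3,"roll":0},{"tx":0,"ty":0,"tz":-3,"roll":0},{"tx":0,"ty":0,"tz":-3,"roll":0}]' >/dev/null; python3 ok.py
python3 -m creep '[{"tx":0,"ty":0,"tz":0,"roll":0},{"tx":0,"ty":0,"tz":0,"roll":0},{"tx":0,"ty":0,"tz":0,"roll":0},{"tx":0,"ty":0,"tz":0,"roll":0},{"tx":0,"ty":0,"tz":0,"roll":0},{"tx":0,"ty":0,"tz":0,"roll":0},{"tx":0,"ty":0,"tz":0,"roll":0},{"tx":0,"ty":0,"tz":0,"roll":0},{"tx":0,"ty":0,"tz":0,"roll":0},{"tx":0,"ty":0,"tz":0,"roll":0}]' -0.36
```

```text
20.87 0.1477 [ 0.4 -1.9  7.7]
time_s: 21.7
tcp_pos: [0.5503, -0.2794, 0.1467]
ee_rot: [[-0.969, -0.248, -0.0], [-0.248, 0.969, 0.0], [0.0, 0.0, -1.0]]
ft_force: [0.1, -0.6, -0.6]
width: 0.0272
grip_force: 0.0
```

```bash
python3 -m creep '[{"tx":0,"ty":0,"tz":1,"roll":0},{"tx":0,"ty":0,"tz":3,"roll":0},{"tx":0,"ty":0,"tz":5,"roll":0},{"tx":0,"ty":0,"tz":7,"roll":0},{"tx":0,"ty":0,"tz":9,"roll":0},{"tx":0,"ty":0,"tz":11,"roll":0},{"tx":0,"ty":0,"tz":13,"roll":0},{"tx":0,"ty":0,"tz":15,"roll":0},{"tx":0,"ty":0,"tz":17,"roll":0},{"tx":0,"ty":0,"tz":18,"roll":0}]' >/dev/null; python3 ok.py
python3 -m creep '[{"tx":0,"ty":0,"tz":0.5,"roll":0},{"tx":0,"ty":0,"tz":1,"roll":0},{"tx":0,"ty":0,"tz":1.5,"roll":0},{"tx":0,"ty":0,"tz":2,"roll":0},{"tx":0,"ty":0,"tz":2.5,"roll":0},{"tx":0,"ty":0,"tz":3,"roll":0},{"tx":0,"ty":0,"tz":3,"roll":0},{"tx":0,"ty":0,"tz":3,"roll":0},{"tx":0,"ty":0,"tz":3,"roll":0},{"tx":0,"ty":0,"tz":3,"roll":0}]' >/dev/null; python3 ok.py
```

```text
22.53 0.1286 [-0.7  1.5  2.4]
23.37 0.1256 [-0.1  1.1  1.3]
```

Collar is sliding at about 3 N. Next come guarded small steps until it lands.

```bash
python3 -m creep '[{"tx":0,"ty":0,"tz":0.3,"roll":0},{"tx":0,"ty":0,"tz":0.6,"roll":0},{"tx":0,"ty":0,"tz":0.9,"roll":0},{"tx":0,"ty":0,"tz":1.2,"roll":0},{"tx":0,"ty":0,"tz":1.5,"roll":0},{"tx":0,"ty":0,"tz":1.8,"roll":0},{"tx":0,"ty":0,"tz":2,"roll":0},{"tx":0,"ty":0,"tz":2,"roll":0},{"tx":0,"ty":0,"tz":2,"roll":0},{"tx":0,"ty":0,"tz":2,"roll":0}]' >/dev/null; python3 ok.py && python3 -m creep '[{"tx":0,"ty":0,"tz":0.3,"roll":0},{"tx":0,"ty":0,"tz":0.6,"roll":0},{"tx":0,"ty":0,"tz":0.9,"roll":0},{"tx":0,"ty":0,"tz":1.2,"roll":0},{"tx":0,"ty":0,"tz":1.5,"roll":0},{"tx":0,"ty":0,"tz":1.5,"roll":0},{"tx":0,"ty":0,"tz":1.5,"roll":0},{"tx":0,"ty":0,"tz":1.5,"roll":0},{"tx":0,"ty":0,"tz":1.5,"roll":0},{"tx":0,"ty":0,"tz":1.5,"roll":0}]' >/dev/null && python3 ok.py && python3 -m creep '[{"tx":0,"ty":0,"tz":0.3,"roll":0},{"tx":0,"ty":0,"tz":0.6,"roll":0},{"tx":0,"ty":0,"tz":0.9,"roll":0},{"tx":0,"ty":0,"tz":1.2,"roll":0},{"tx":0,"ty":0,"tz":1.5,"roll":0},{"tx":0,"ty":0,"tz":1.5,"roll":0},{"tx":0,"ty":0,"tz":1.5,"roll":0},{"tx":0,"ty":0,"tz":1.5,"roll":0},{"tx":0,"ty":0,"tz":1.5,"roll":0},{"tx":0,"ty":0,"tz":1.5,"roll":0}]' >/dev/null && python3 ok.py
```

```text
24.2 0.1236 [-0.5  1.2  1.3]
25.03 0.1223 [-1.4  2.3  4.8]
25.87 0.122 [-4.7  4.8  9.1]
```

```bash
python3 -m creep '[{"tx":0,"ty":0,"tz":0.4,"roll":0},{"tx":0,"ty":0,"tz":0.8,"roll":0},{"tx":0,"ty":0,"tz":1.2,"roll":0},{"tx":0,"ty":0,"tz":1.5,"roll":0},{"tx":0,"ty":0,"tz":1.5,"roll":0},{"tx":0,"ty":0,"tz":1.5,"roll":0},{"tx":0,"ty":0,"tz":1.5,"roll":0},{"tx":0,"ty":0,"tz":1.5,"roll":0},{"tx":0,"ty":0,"tz":1.5,"roll":0},{"tx":0,"ty":0,"tz":1.5,"roll":0}]' >/dev/null; python3 ok.py
python3 -m creep '[{"tx":0,"ty":0,"tz":-2,"roll":0},{"tx":0,"ty":0,"tz":-4,"roll":0},{"tx":0,"ty":0,"tz":-7,"roll":0},{"tx":0,"ty":0,"tz":-12,"roll":0},{"tx":0,"ty":0,"tz":-20,"roll":0},{"tx":0,"ty":0,"tz":-32,"roll":0},{"tx":0,"ty":0,"tz":-46,"roll":0},{"tx":0,"ty":0,"tz":-60,"roll":0},{"tx":0,"ty":0,"tz":-80,"roll":0},{"tx":0,"ty":0,"tz":-100,"roll":0}]'
python3 - <<'E'
from h import *
s=bot.read_state()
w=bot.grab_frame('wrist')[:,:,::-1];c=bot.grab_frame('scene')[190:310,335:445,::-1]
cv2.imwrite('pics/k.png',np.hstack([cv2.resize(w,(400,300)),cv2.resize(c,(400,436),interpolation=cv2.INTER_CUBIC)[:300]]) if 0 else np.hstack([cv2.resize(w[80:380,130:430],(400,400)),cv2.resize(c,(400,400),interpolation=cv2.INTER_CUBIC)]))
E
```

```text
26.7 0.1219 [-6.4  6.9 15.3]
time_s: 27.53
tcp_pos: [0.5502, -0.2795, 0.2209]
ee_rot: [[-0.969, -0.248, 0.0], [-0.248, 0.969, -0.0], [-0.0, -0.0, -1.0]]
ft_force: [0.4, -0.3, -0.5]
width: 0.0272
grip_force: 0.0
```

View pics/k.png

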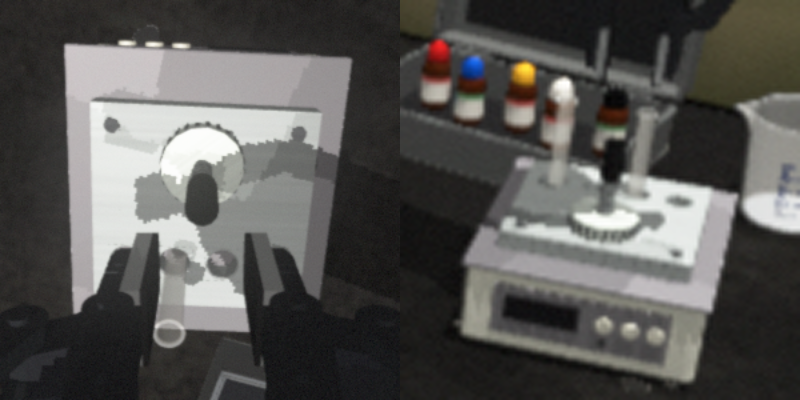

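The picture shows the collar flat on the block, at (605,222) in the right half. The rod stands upright in the bore with its grip free, and the tubes are undisturbed. Handing in.

```bash
python3 -c "
from plant import bot
print(bot.finish_job())"
```

```text
the job is handed in; nothing more can be done
None
```

I handed the job in at about 27.5 s: the rod stands on the bottom of the probe bore, about 51 mm deep, and the collar lies flat on the block. The gripper is clear, and the last pictures show the tubes in place; I did not re-check the other bystanders.

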